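# Find the full box by weight, then charge the mixing tub

## Task

Get the next batch ready: the lidded boxes on the black rubber sheet look alike but just one is full, so lift them in turn to feel which, stand the full one on the pan of the balance and stand all the empties upright in the grey tray. Take the lid off the white mixing tub and, only once the full box is on the balance, tip all the wax blocks from the clear cup into the tub (put in any that land outside too). Stand the empty cup upright back on its round mat, put the lid back flat on the tub, and leave the other things on the bench where they are.

Things in the scene. Friction and masses are not known exactly. Their poses are not given: they have to be found in the camera images.
- box_1: a closed lidded box, white with a grey lid, 44 mm (its x) by 64 mm (its y) by 45 mm tall, origin at the centre of its underside; the boxes look exactly alike. An empty one weighs about 0.1 kg, the full one about 0.5 kg; just one of those present is full
- box_2: a closed lidded box, white with a grey lid, 44 mm (its x) by 64 mm (its y) by 45 mm tall, origin at the centre of its underside; the boxes look exactly alike. An empty one weighs about 0.1 kg, the full one about 0.5 kg; just one of those present is full
- box_3: a closed lidded box, white with a grey lid, 44 mm (its x) by 64 mm (its y) by 45 mm tall, origin at the centre of its underside; the boxes look exactly alike. An empty one weighs about 0.1 kg, the full one about 0.5 kg; just one of those present is full
- box_4: a closed lidded box, white with a grey lid, 44 mm (its x) by 64 mm (its y) by 45 mm tall, origin at the centre of its underside; the boxes look exactly alike. An empty one weighs about 0.1 kg, the full one about 0.5 kg; just one of those present is full
- tray_in (a point): centre of the inner floor of the fixed grey empties tray: inside 242 mm (x) by 122 mm (y), walls 4 mm thick and 26 mm above this floor, floor 4 mm above the bench
- pan (a point): centre of the top of the balance's flat round steel pan, 130 mm across, 65 mm above the bench. The fixed white balance under it is 160 mm wide (its y) and runs from 70 mm before (its -x) to 130 mm behind the pan's centre (its +x)
- balance: the fixed white laboratory balance that carries the pan; origin on the bench under the pan's centre
- cup: a clear plastic cup holding the wax blocks (two side by side in each of two or three layers, at most 50 mm deep): 85 mm tall, outside diameter 44 mm at the foot widening evenly to 68 mm at the rim, wall 3 mm, floor 4 mm, 90 g empty; origin at the centre of its underside, z along its axis to the mouth
- mat: the fixed round black rubber mat the cup stands on, 100 mm across, 4 mm thick, origin at the centre of its underside
- tub: the fixed open white mixing tub, 65 mm tall, outside diameter 120 mm at the floor and 140 mm at the rim (a 3 mm lip stands out round it), mouth about 132 mm across inside, wall 3 mm, floor 4 mm; origin at the centre of its underside
- lid: the tub's white lid, 120 g: a disc 156 mm across and 5 mm thick with a locating plug 112 mm across and 10 mm deep under it and an upright grey knob 26 mm across and 35 mm tall on top; origin at the centre of the plug's underside (disc 10 to 15 mm, knob 15 to 50 mm above it), z up through the knob. It starts on the tub, origin 55 mm above the bench
- rest: the fixed black rubber sheet the boxes start on, 210 mm (x) by 190 mm (y), 3 mm thick, origin at the centre of its underside
- wax_1: a block of hard white wax, 15 x 15 x 14 mm, 10 g, smooth and slippery (friction about 0.3), origin at the centre of its underside as built; starts in the cup. May be absent
- wax_2: a block of hard white wax, 15 x 15 x 14 mm, 10 g, smooth and slippery (friction about 0.3), origin at the centre of its underside as built; starts in the cup. May be absent
- wax_3: a block of hard white wax, 15 x 15 x 14 mm, 10 g, smooth and slippery (friction about 0.3), origin at the centre of its underside as built; starts in the cup. May be absent
- wax_4: a block of hard white wax, 15 x 15 x 14 mm, 10 g, smooth and slippery (friction about 0.3), origin at the centre of its underside as built; starts in the cup. May be absent
- wax_5: a block of hard white wax, 15 x 15 x 14 mm, 10 g, smooth and slippery (friction about 0.3), origin at the centre of its underside as built; starts in the cup. May be absent
- wax_6: a block of hard white wax, 15 x 15 x 14 mm, 10 g, smooth and slippery (friction about 0.3), origin at the centre of its underside as built; starts in the cup. May be absent
- bottle: bystander: white bottle with a blue cap, 60 mm across, 150 mm tall; origin under its centre
- jar: bystander: small white jar, 56 mm across, 60 mm tall; origin under its centre
- tape: bystander: roll of tape lying flat, 90 mm across, 25 mm tall; origin under its centre
- pen: bystander: marker pen 115 mm long, 12 mm thick, lying along its x
There are look-alikes about, which are no part of the job. Leave any turquoise look-alike of the box_3 alone.

How it is judged:
By the outcome, as a careful person would: the job done as asked, in the order asked, and still so for the second after the job is handed in, with the robot touching nothing.
Of box_1, box_4 only 1 to 2 are there at a start; the rules pass over those that are not, and their reading is None.
Of wax_5, wax_6 only 1 to 2 are there at a start; the rules pass over those that are not, and their reading is None.
At some moment in a run one of box_1, box_2, box_3, box_4 may be knocked a few centimetres aside while the robot is not near it.
It also fails if it takes over 200 s, if anything falls off the work surface, if the arm or the gripper's body presses on something with over 40 N, if the wrist force passes 120 N, or if a joint passes its speed limit or range.

## Robot

A 6-joint arm with a two-finger parallel gripper is mounted at the origin on the work surface. World frame = base frame: x ahead of the robot, y to its left, z up, the work surface at z = 0. Lengths are in mm, angles in rad, forces in N, time in s.
With the tool pointing down it reaches from about 325 to 875 mm from the base axis. Payload 4.4 kg.
Tool frame: the origin (TCP) lies on the centre line of the jaws, within the pads' length; the fingertips stand ahead of it and the grasp point (between the pads) lies 6 mm ahead of it (ctrl.tcp_to_tips is the z of the fingertips in the tool frame, in mm); z points along the fingers, y is the direction in which the jaws open and shut (so a half turn about z gives the same grasp; the last joint's range is limited). The gripper opens to 85 mm and grips with 20 to 120 N. Pads are 22 mm wide; open, the fingers measure 114 mm over their backs; the gripper's body (76 mm by 85 mm) begins 54 mm behind the grasp point. The pads swing forward as they close: fully open they stand 13 mm farther back than shut.
Start: joints at [-1.472, 0.207, 1.542, -0, 1.393, -0.15], TCP at [141.576, -557.3, 256.282] pointing down, gripper open.
Joint ranges: [-2.73, 2.73], [-0.86, 2.22], [0.23, 2.46], [-1.11, 4.25], [0.08, 2.63], [-2.82, 2.82]. Speed limits (rad/s): [2.79, 2.79, 3.14, 3.14, 3.14, 3.14].

## Interface

Orientations are given as a 3x3 rotation matrix whose columns are the frame's x, y, z axes.
In Python, from plant import ctrl, sensors, optics gives the robot as it stands. Calls block until the motion is done:
- ctrl.move_ptp(position, orientation): joint-space move of the TCP to a pose.
- ctrl.move_l(position, rot=None, vel=150, threshold=None): straight line of the TCP; rot=None keeps the orientation; vel is the mean speed in mm/s. With threshold (N) it stops when the force on the tool has changed by that much, and returns True; else False.
- ctrl.set_joints(angles): joint-space move.
- ctrl.gripper_to(opening, force=None): finger opening in mm; force is the grip in N (None keeps the last); returns when the fingers have stopped.
- ctrl.hold(seconds).
- ctrl.solve_ik(position, orientation): joint angles nearest the present ones, or None.
- sensors.read_state(): the state.
- optics.grab_frame(name): name is "side" or "top" or "wrist"; returns (picture, depth): 384x512x3 uint8, red, green, blue; 384x512 float32, mm along the optical axis (not along the pixel's ray), 0 where there is no reading.
- optics.camera_params(name): a dict with "mtx" (3x3 intrinsics, pixels), "R" (3x3) and "t" (3): a world point X has camera coordinates R X + t; the wrist camera has in their place "T_tool_cam" (4x4, takes a point from camera to tool coordinates, whose origin is the TCP and whose axes are the flange's). Camera axes: x right, y down, z forward; pixel columns grow to the right and rows downward; lengths in mm; the calibration is good to about 2 mm. The wrist camera is an equidistant fisheye: a pixel r from the principal point sees the ray r / f radians off the axis. A picture is of the moment at which its call begins: read the wrist's pose just before it. camera_params takes no time and is no camera call.
A pose or a line that the arm cannot do raises ctrl.MotionError and nothing moves.
- ctrl.finish_job(): hands the job in, once; it reports no verdict.
The state is a dict: "t": time; "q": joint angles; "qvel": joint speeds; "tau": joint torques, N m; "eef_pos": TCP position; "eef_rot": TCP orientation; "force": force on the tool from outside, world axes, zero at the start; "wrist_torque": the same for the moment, N m; "grip_width": finger opening in mm.
Only numpy, scipy, OpenCV 4.12 (cv2) and the standard library are available. Lean on these libraries where they do the work, as an engineer would, in place of code of your own. Each camera call takes 0.05 s, during which the arm holds its last target. There are 200 camera calls.

## Working session

There is one attempt and no reset: what is moved stays moved. The work goes in short steps, each a Python script; the robot and the scene stay as the last script left them, time stands still between calls to the robot, and variables do not carry over. Pictures are saved under pics/ and viewed, about 12 in all and at most 16, crops included, and the job is handed in when it is done.

```bash
ls; mkdir -p pics; python3 - <<'E'
from plant import ctrl,sensors,optics
import cv2,numpy as np
print(ctrl.tcp_to_tips, {k:np.round(v,2) for k,v in sensors.read_state().items()})
for n in("top","side","wrist"):
    im,d=optics.grab_frame(n); cv2.imwrite(f"pics/{n}0.png",im[:,:,::-1]); np.save(f"pics/{n}0.npy",d)
    print(n,{k:np.round(v,3).tolist() for k,v in optics.camera_params(n).items()},(d>0).mean())
a=cv2.imread("pics/top0.png");cv2.imwrite("pics/top0b.png",cv2.resize(a,(800,600),interpolation=cv2.INTER_CUBIC))
E
```

```text
pics
25.0 {'t': np.float64(0.0), 'q': array([-1.47,  0.21,  1.54, -0.  ,  1.39, -0.15]), 'qvel': array([-0., -0.,  0., -0., -0.,  0.]), 'tau': array([ 0.000e+00, -3.830e+01, -2.916e+01, -0.000e+00,  1.000e-02,
       -0.000e+00]), 'eef_pos': array([ 141.5 , -556.59,  255.09]), 'eef_rot': array([[ 0.97,  0.25, -0.  ],
       [ 0.25, -0.97,  0.  ],
       [ 0.  , -0.  , -1.  ]]), 'force': array([-0.04, -0.61, -0.28]), 'wrist_torque': array([-0.01,  0.01, -0.  ]), 'grip_width': np.float64(85.32)}
top {'mtx': [[404.936, 0.0, 255.504], [0.0, 404.936, 193.172], [0.0, 0.0, 1.0]], 'R': [[-0.023, -1.0, 0.006], [-0.985, 0.022, -0.174], [0.174, -0.01, -0.985]], 't': [-6.962, 568.61, 941.709]} 0.9958902994791666
side {'mtx': [[355.922, 0.0, 259.323], [0.0, 355.922, 192.167], [0.0, 0.0, 1.0]], 'R': [[-0.872, -0.489, -0.021], [-0.244, 0.472, -0.847], [0.424, -0.734, -0.531]], 't': [462.978, 184.115, 775.849]} 0.995758056640625
wrist {'mtx': [[297.319, 0.0, 257.937], [0.0, 297.319, 191.828], [0.0, 0.0, 1.0]], 'T_tool_cam': [[-0.001, -0.963, -0.27, 67.655], [1.0, -0.0, -0.001, 0.522], [0.001, -0.27, 0.963, -117.311], [0.0, 0.0, 0.0, 1.0]]} 0.9851531982421875
```

View pics/top0b.png

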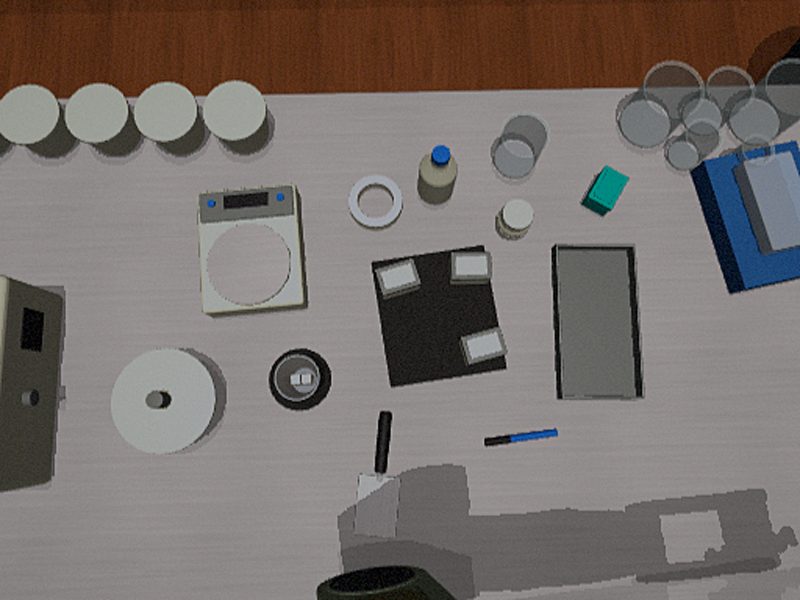

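View pics/side0.png

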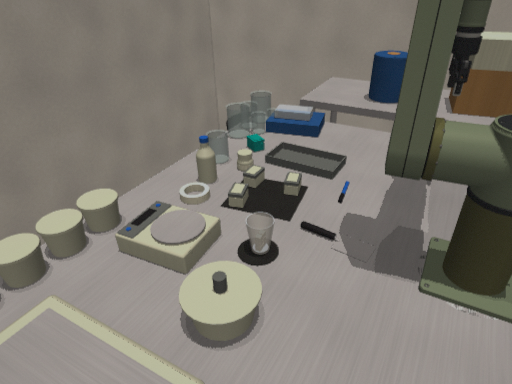

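The top view shows three boxes on the black sheet at about (397,277), (471,266) and (484,346) in the enlarged picture. The lidded tub is at (163,400), the cup on its mat at (300,379), the balance pan at (249,264) and the tray at (597,322). The side view agrees.

```bash
cat > h.py <<'E'
from plant import ctrl,sensors,optics
import cv2,numpy as np
def cloud(n,d=None,im=None):
    """world xyz per pixel of a fixed camera"""
    if d is None: im,d=optics.grab_frame(n)
    p=optics.camera_params(n);K,R,t=[np.array(p[k]) for k in("mtx","R","t")]
    v,u=np.mgrid[:d.shape[0],:d.shape[1]]
    c=np.stack([(u-K[0,2])*d/K[0,0],(v-K[1,2])*d/K[1,1],d],-1)
    X=(c-t)@R; X[d<=0]=np.nan
    return im,X
def rect(P):
    (cx,cy),(w,h),a=cv2.minAreaRect(P[:,:2].astype(np.float32))
    if w>h: a+=90;w,h=h,w      # a: direction of the short side
    a=(a+90)%180-90
    return np.array([cx,cy]),np.array([w,h]),a
def blobs(mask,X,amin=30):
    n,l,s,c=cv2.connectedComponentsWithStats(mask.astype(np.uint8))
    return [(X[l==i],c[i],s[i,4]) for i in range(1,n) if s[i,4]>=amin]
def down(a):
    """tool pointing down, jaw axis (tool y) along world angle a (deg)"""
    a=np.radians(a);y=np.array([np.cos(a),np.sin(a),0]);z=np.array([0,0,-1.])
    return np.stack([np.cross(y,z),y,z],1)
def st(): 
    s=sensors.read_state();return s
E
python3 - <<'E'
from h import *
im=cv2.imread("pics/top0.png");d=np.load("pics/top0.npy");_,X=cloud("top",d)
hsv=cv2.cvtColor(im,cv2.COLOR_BGR2HSV)
Z=X[...,2]
for P,c,a in blobs((Z>12)&(X[...,0]>250)&(X[...,0]<1000)&(abs(X[...,1])<560),X,40):
    zt=np.percentile(P[:,2],90); T=P[P[:,2]>zt-6]
    print("px",c.round(),a,"ztop",zt.round(1),"rect",*[np.round(q,1) for q in rect(T)],"circ",[np.round(q,1) for q in cv2.minEnclosingCircle(T[:,:2].astype(np.float32))])
print("bench z",np.nanmedian(Z[150:190,160:165]), np.nanmedian(Z[270:300,380:400]))
# pan, sheet, tray floor, mat by plane
dark=(hsv[...,2]<60)
for nm,(u0,u1,v0,v1),m in [("sheet",(235,330,150,250),dark&(Z<10)),("mat",(165,215,215,270),dark&(Z<12)),("tray",(345,420,150,262),(Z>15)&(Z<45)),("traydark",(345,420,150,262),dark),("pan",(125,200,130,205),(Z>55)&(Z<75)&(hsv[...,1]<30))]:
    k=np.zeros_like(m);k[v0:v1,u0:u1]=m[v0:v1,u0:u1]
    b=max(blobs(k,X,5),key=lambda b:b[2]);print(nm,b[1],b[2],np.median(b[0],0).round(1),*[np.round(q,1) for q in rect(b[0])])
E
```

```text
px [441.  90.] 4276 ztop 105.7 rect [ 880.5 -481.4] [ 97.4 154.4] -0.9 circ [array([ 893.6, -482.5]), np.float64(83.0)]
px [75. 76.] 3873 ztop 82.3 rect [880.3 428.6] [102.  262.8] 0.3 circ [array([880.8, 432.4]), np.float64(135.3)]
px [151.  74.] 1457 ztop 82.7 rect [880.2 238.6] [ 99.2 100.5] -22.4 circ [array([879.5, 239.2]), np.float64(52.1)]
px [333.  91.] 955 ztop 99.7 rect [ 821.5 -221.3] [75.9 76.1] -38.1 circ [array([ 821.7, -221.8]), np.float64(39.4)]
px [280. 112.] 726 ztop 149.9 rect [770.1 -83.4] [25.5 26.9] 86.5 circ [array([769.9, -84.1]), np.float64(14.1)]
px [387. 122.] 520 ztop 48.5 rect [ 750.9 -363.5] [43.8 65.2] 58.4 circ [array([ 752.1, -362.2]), np.float64(36.6)]
px [240. 129.] 576 ztop 28.1 rect [743.   16.4] [88.2 88.2] 36.9 circ [array([743.4,  16.5]), np.float64(45.0)]
px [160. 160.] 5334 ztop 66.7 rect [660.7 216.3] [146.3 186.5] -86.2 circ [array([673. , 214.3]), np.float64(105.6)]
px [329. 140.] 465 ztop 62.6 rect [ 704.8 -210. ] [47.3 47.9] -46.5 circ [array([ 705.1, -210.6]), np.float64(25.0)]
px [384. 202.] 1028 ztop 32.3 rect [ 536.7 -336.7] [131.4 2
[... 888 characters left out ...]
ect [ 357.6 -227.9] [ 9.  47.4] 7.8 circ [array([ 356.5, -228.1]), np.float64(23.7)]
px [320. 282.] 51 ztop 15.1 rect [ 351.4 -175.1] [ 9.5 50.8] 7.2 circ [array([ 350.5, -175.2]), np.float64(25.6)]
bench z 65.63122948262263 0.8100182794108021
sheet [277.56242867 206.06642319] 4381 [543.  -74.4   3.7] [555.1 -81.8] [189.7 208.6] -81.9
mat [194.54669261 243.85214008] 514 [447.  126.8   4.4] [455.9 143.2] [95.2 98.2] -0.1
tray [384.03829787 202.6606383 ] 940 [ 543.9 -352.7   28.8] [ 536.8 -336.6] [132.  250.4] 88.6
traydark [400.81967213 197.35860656] 488 [nan nan nan] [ 559.9 -387.5] [108.5 268.3] -65.1
pan [158.86600928 163.07946636] 3448 [643.8 214.8  64. ] [652.2 215.7] [152.5 175.5] -86.2
```

```bash
python3 - <<'E'
import cv2
a=cv2.imread("pics/top0.png")[130:330,60:330]
cv2.imwrite("pics/crop1.png",cv2.resize(a,None,fx=2.96,fy=2.96,interpolation=cv2.INTER_CUBIC))
E
cat >> h.py <<'E'
def cast(n,u,v,z):
    p=optics.camera_params(n);K,R,t=[np.array(p[k]) for k in("mtx","R","t")]
    r=R.T@np.array([(u-K[0,2])/K[0,0],(v-K[1,2])/K[1,1],1]);o=-R.T@t
    return o+r*(z-o[2])/r[2]
E
python3 - <<'E'
from h import *
im=cv2.imread("pics/top0.png",0);d=np.load("pics/top0.npy")
def hough(u0,u1,v0,v1,r0,r1,z,p2):
    a=cv2.resize(im[v0:v1,u0:u1],None,fx=4,fy=4,interpolation=cv2.INTER_CUBIC)
    c=cv2.HoughCircles(a,cv2.HOUGH_GRADIENT,1,20,param1=60,param2=p2,minRadius=r0*4,maxRadius=r1*4)
    if c is None: return print("none")
    for x,y,r in c[0][:3]:
        u,v=u0+(x-1.5)/4,v0+(y-1.5)/4; print((u,v,r/4),cast("top",u,v,z).round(1))
hough(120,200,130,210,23,31,65,15)
hough(165,220,215,270,16,24,4,15)
print(cast("top",249*.64,264*.64,65))
_,X=cloud("top",d)
k=(X[...,2]>50)&(X[...,2]<85)&(abs(X[...,0]-660)<130)&(abs(X[...,1]-215)<120)
print("bal",rect(X[k])); 
for p in [(500,-149,200),(609,-18,200),(424,337,150),(536,-337,100),(645,215,150)]:
    q=ctrl.solve_ik(np.array(p,float),down(0));q2=ctrl.solve_ik(np.array(p,float),down(180));print(p,None if q is None else np.round(q,2),None if q2 is None else np.round(q2,2))
# side grasp cup
for pitch in (0,15,25,35,45):
  for yaw in (0,17,35):
    a,b=np.radians(yaw),np.radians(pitch)
    z=np.array([np.cos(a)*np.cos(b),np.sin(a)*np.cos(b),-np.sin(b)]);y=np.array([-np.sin(a),np.cos(a),0])
    for s in(1,-1):
      R=np.stack([np.cross(s*y,z),s*y,z],1);q=ctrl.solve_ik(np.array([452,135,56.])-6*z,R)
      print(pitch,yaw,s,R[2,0].round(2),None if q is None else np.round(q,2))
E
```

```text
(np.float32(159.25), np.float32(170.0), np.float32(27.45)) [628.  213.1  65. ]
(np.float32(156.25), np.float32(165.0), np.float32(29.475)) [640.6 220.7  65. ]
(np.float32(165.5), np.float32(166.5), np.float32(30.025)) [636.4 198.1  65. ]
(np.float32(191.75), np.float32(242.75), np.float32(19.975)) [453.7 142.5   4. ]
(np.float32(186.5), np.float32(241.0), np.float32(16.15)) [458.4 155.7   4. ]
(np.float32(190.75), np.float32(237.75), np.float32(18.625)) [466.3 145.1   4. ]
[630.54992841 212.92485947  65.        ]
bal (array([660.97509766, 216.29507446]), array([159.59503174, 199.52713013]), -85.90349435806274)
(500, -149, 200) [-0.46  0.15  1.73 -0.    1.26 -0.46] [-0.46  0.15  1.73 -0.    1.26  2.69]
(609, -18, 200) [-0.17  0.33  1.51 -0.    1.3  -0.17] None
(424, 337, 150) [ 0.51  0.25  1.73 -0.    1.17  0.51] [ 0.51  0.25  1.73 -0.    1.17 -2.63]
(536, -337, 100) [-0.7   0.49  1.52 -0.    1.14 -0.7 ] [-0.7   0.49  1.52 -0.    1.14  2.44]
(645, 215, 150) [ 0.19  0.52  1.35 -0.    1.27  0.19] None
0 0 1 -1.0 [0.28 1.01 2.35 3.43 1.78 1.63]
0 0 -1 1.0 [ 0.28  1.01  2.35  3.43  1.78 -
[... 337 characters left out ...]
ne
15 35 1 -0.97 [-0.54  0.69  2.44  1.99  1.3   1.58]
15 35 -1 0.97 [-0.54  0.69  2.44  1.99  1.3  -1.56]
25 0 1 -0.91 None
25 0 -1 0.91 None
25 17 1 -0.91 None
25 17 -1 0.91 None
25 35 1 -0.91 None
25 35 -1 0.91 None
35 0 1 -0.82 None
35 0 -1 0.82 None
35 17 1 -0.82 None
35 17 -1 0.82 None
35 35 1 -0.82 [-0.37  0.27  2.45  1.84  0.78  2.07]
35 35 -1 0.82 [-0.37  0.27  2.45  1.84  0.78 -1.07]
45 0 1 -0.71 [0.19 0.14 2.41 3.78 0.23 1.08]
45 0 -1 0.71 [ 0.19  0.14  2.41  3.78  0.23 -2.06]
45 17 1 -0.71 [-0.05  0.11  2.45  2.17  0.3   2.27]
45 17 -1 0.71 [-0.05  0.11  2.45  2.17  0.3  -0.87]
45 35 1 -0.71 [-0.26  0.14  2.4   1.54  0.57  2.48]
45 35 -1 0.71 [-0.26  0.14  2.4   1.54  0.57 -0.66]
```

View pics/crop1.png

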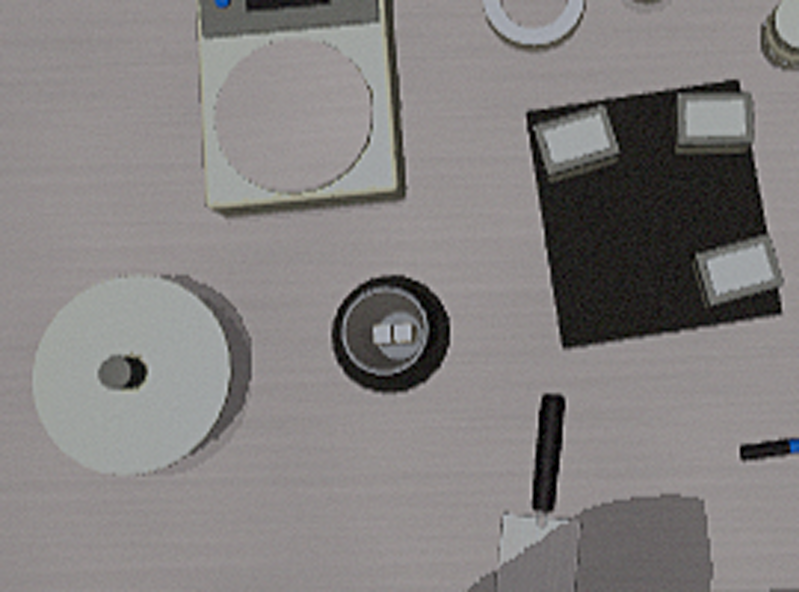

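The crop shows the pan centred at crop pixel (294,115), the mat at (391,333), and the cup standing slightly off the mat's centre with two wax blocks visible in its top layer. There is also a black-handled tool at (548,455), which I'll leave alone. Boxes first.

```bash
cat >> h.py <<'E'
def find_boxes():
    im,X=cloud("top"); Z=X[...,2]
    m=(Z>30)&(abs(X[...,0]-555)<170)&(X[...,1]>-235)&(X[...,1]<60)
    out=[]
    for P,c,a in blobs(m,X,150):
        zt=np.percentile(P[:,2],90)
        if zt>62: print("tall blob",c,zt); continue
        T=P[P[:,2]>zt-6]; o,s,a=rect(T); out.append((o,s,a))
    return out
def wf():
    ctrl.hold(0.4); f=[]
    for _ in range(5): f.append(st()["force"]); ctrl.hold(0.05)
    return np.mean(f,0)
def go(x,y,z,a,vel=None):
    for b in (a,a+180,a-180):
        try:
            (ctrl.move_ptp if vel is None else lambda p,R:ctrl.move_l(p,R,vel=vel))(np.array([x,y,z],float),down(b)); return
        except ctrl.MotionError as e: err=e
    raise err
TRAY=(536.7,-336.7,-1.5); PAN=(631,214,4)
def pick_place(o,a,slot):
    """weigh the box at o (jaw angle a), put it on the pan or in a tray slot"""
    go(o[0],o[1],130,a); ctrl.gripper_to(72,40); f0=wf()
    ctrl.move_l(np.array([o[0],o[1],36.]),vel=120); ctrl.gripper_to(30,40); w=st()["grip_width"]
    ctrl.move_l(np.array([o[0],o[1],130.]),vel=120); f1=wf(); m=(f0-f1)[2]/9.81
    print("box",np.round(o,1),"width",round(w,1),round(st()["grip_width"],1),"kg",round(m,3))
    if abs(w-44)>4: raise SystemExit("bad grasp")
    full=m>0.3
    (x,y,a),zf=(PAN,65) if full else ((TRAY[0]+slot,TRAY[1],TRAY[2]),4)
    go(x,y,200,a); ctrl.move_l(np.array([x,y,36-3+zf+14.]),vel=150)
    hit=ctrl.move_l(np.array([x,y,36-3+zf-3.]),vel=25,threshold=3)
    print("placed",full,hit,st()["eef_pos"].round(1)); ctrl.gripper_to(64,40)
    ctrl.move_l(np.array([x,y,200.]),vel=200); return full
E
python3 - <<'E'
from h import *
b=find_boxes();[print(*map(np.round,x)) for x in b]
o,s,a=min(b,key=lambda t:t[0][0]); pick_place(o,a,-60); print(st()["t"],len(find_boxes()))
E
```

```text
tall blob [329.74484536 139.17268041] 62.89014063042736
[ 625. -134.] [43. 64.] 0.0
[609. -18.] [44. 64.] 16.0
[ 498. -149.] [44. 64.] 14.0
box [ 497.5 -148.7] width 43.7 43.2 kg 0.047
placed False True [ 476.7 -336.9   38. ]
tall blob [329.63265306 139.31122449] 62.99082222367631
tall blob [424.00824588 247.517991  ] 570.2898134716078
9.8333 2
```

```bash
python3 - <<'E'
from h import *
slot=60
for k in range(2):
    b=find_boxes();[print(*map(np.round,x)) for x in b]
    b=[t for t in b if abs(t[1][0]-44)<4 and abs(t[1][1]-64)<5]
    if not b: break
    o,s,a=max(b,key=lambda t:-t[0][1] if k==0 else t[0][0])
    if not pick_place(o,a,slot): slot=0
print(st()["t"]); go(500,-50,350,0)
im,d=optics.grab_frame("top");cv2.imwrite("pics/top1.png",im[:,:,::-1])
im,d=optics.grab_frame("side");cv2.imwrite("pics/side1.png",im[:,:,::-1])
E
```

```text
tall blob [329.77002584 139.38242894] 62.923817576816084
tall blob [423.87938183 247.61100641] 569.8180666035455
[ 624. -134.] [43. 63.] 2.0
[609. -18.] [44. 63.] 16.0
box [ 624.3 -133.9] width 43.5 43.6 kg 0.592
placed True True [631.1 214.1  99.3]
tall blob [329.5831202  139.36061381] 62.57307476940558
[609. -18.] [44. 64.] 16.0
box [609.4 -17.5] width 43.8 43.5 kg 0.117
placed False True [ 596.8 -336.8   38.3]
27.3417
```

View pics/side1.png

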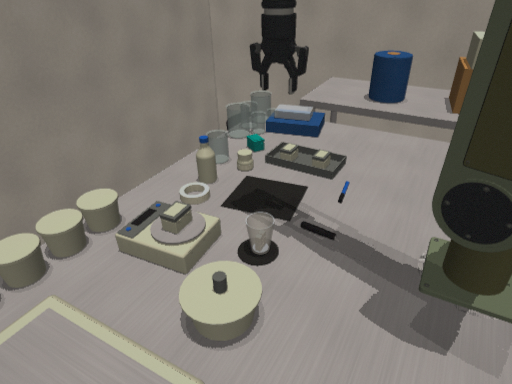

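The side view shows the full box standing on the pan at (178,218), both empties upright in the tray at (289,153) and (321,160), and the sheet clear. Next is the lid, which I'll put down on the cleared sheet.

```bash
python3 - <<'E'
from h import *
x,y=424,336.7
go(x,y,200,40); ctrl.gripper_to(60,60); ctrl.move_l(np.array([x,y,101.]),vel=120); ctrl.gripper_to(10,60)
print(st()["grip_width"]); f0=wf()
ctrl.move_l(np.array([x,y,260.]),vel=120); print("kg",(f0-wf())[2]/9.81,st()["grip_width"])
lx,ly=555,-82
go(lx,ly,260,0); ctrl.move_l(np.array([lx,ly,62.]),vel=150)
print(ctrl.move_l(np.array([lx,ly,45.]),vel=25,threshold=3),st()["eef_pos"].round(1)); ctrl.gripper_to(60,60)
ctrl.move_l(np.array([lx,ly,200.]),vel=150)
go(400,-250,350,0)
im,X=cloud("top");cv2.imwrite("pics/top2.png",im[:,:,::-1]);np.save("pics/top2.npy",X)
Z=X[...,2]
for P,c,a in blobs((Z>12)&(abs(X[...,0]-500)<180)&(X[...,1]>-190)&(X[...,1]<430),X,150):
    zt=np.percentile(P[:,2],95);print(c.round(),a,zt.round(1),[np.round(q,1) for q in cv2.minEnclosingCircle(P[:,:2].astype(np.float32))])
print(st()["t"])
a=im[130:330,60:330,::-1]
cv2.imwrite("pics/crop2.png",cv2.resize(a,None,fx=2.5,fy=2.5,interpolation=cv2.INTER_CUBIC))
E
```

```text
24.148079204347965
kg 0.6510509836459248 24.491550545920717
True [555.1 -82.1  50.1]
[160. 174.] 3535 111.3 [array([618.7, 212.4]), np.float64(95.8)]
[280. 200.] 2930 22.8 [array([556.2, -81.3]), np.float64(78.0)]
[ 98. 257.] 1404 66.6 [array([422.4, 337.2]), np.float64(73.2)]
[189. 241.] 563 90.5 [array([452. , 134.7]), np.float64(33.7)]
[409. 295.] 6716 682.5 [array([ 371.6, -144.4]), np.float64(68.8)]
[245. 280.] 249 22.4 [array([360.9,  14.6]), np.float64(39.8)]
40.9417
```

View pics/crop2.png

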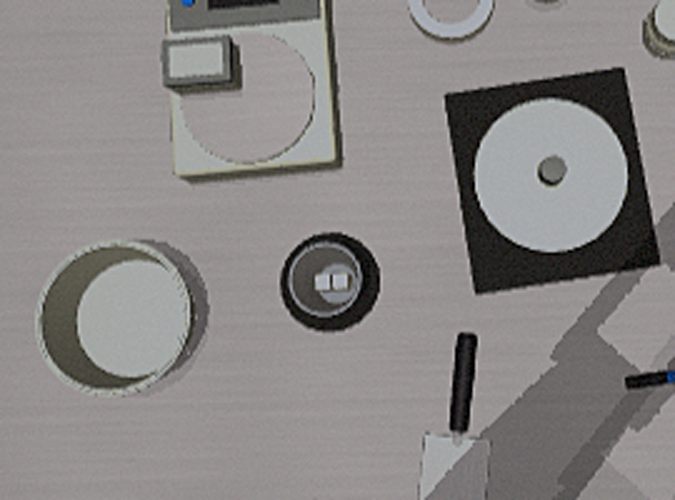

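The view shows the tub open at crop pixel (115,317) and the lid flat on the sheet at (551,172). The full box has been knocked to the pan's edge at (198,60), so I'll re-centre it before pouring.

```bash
python3 - <<'E'
from h import *
def box():
    im,X=cloud("top");Z=X[...,2]
    m=(Z>100)&(Z<125)&(abs(X[...,0]-640)<120)&(abs(X[...,1]-220)<130)
    P=max(blobs(m,X,50),key=lambda b:b[2])[0];return *rect(P),np.median(P[:,2])
o,s,a,z=box();print(o,s,a,z)
if abs(s[0]-44)<5 and abs(s[1]-64)<6 and abs(z-111)<5:
    go(o[0],o[1],190,a); ctrl.gripper_to(68,40); ctrl.move_l(np.array([*o,99.]),vel=100); ctrl.gripper_to(30,40); print(st()["grip_width"])
    ctrl.move_l(np.array([*o,140.]),vel=100); go(*PAN[:2],140,PAN[2],vel=100)
    print(ctrl.move_l(np.array([*PAN[:2],95.]),vel=25,threshold=3),st()["eef_pos"].round(1)); ctrl.gripper_to(64,40)
    ctrl.move_l(np.array([*PAN[:2],200.]),vel=150); go(400,-250,350,0); print(box())
print(st()["t"])
# IK search for pouring from the present pose
def Rt(yaw,pitch,roll,s=-1):
    a,b=np.radians([yaw,pitch]);z=np.array([np.cos(a)*np.cos(b),np.sin(a)*np.cos(b),-np.sin(b)]);y=s*np.array([-np.sin(a),np.cos(a),0])
    R=np.stack([np.cross(y,z),y,z],1); return R@cv2.Rodrigues(np.array([0,0,np.radians(roll)]))[0]
for pitch in (0,5,10,15,20):
  for yaw in (-40,-20,0,30,45,60,75,90):
    z=Rt(yaw,pitch,0)[:,2]
    q=ctrl.solve_ik(np.array([452,135,56.])-6*z,Rt(yaw,pitch,0)); 
    q2=ctrl.solve_ik(np.array([452,135,56.])-100*z,Rt(yaw,pitch,0))
    print(pitch,yaw,None if q is None else np.round(q,2),None if q2 is None else np.round(q2,2))
E
```

```text
[656.77032471 252.12153625] [45.64529419 63.7494812 ] 2.927177667617798 110.2645812594142
43.67777273775489
True [631.  214.  100.3]
(array([631.50689697, 214.47738647]), array([44.15473938, 64.55207825]), 3.308055877685547, np.float64(110.66009935700325))
50.475
0 -40 None None
0 -20 [ 0.64  0.92  2.2   4.13  1.56 -1.59] None
0 0 [ 0.28  1.01  2.35  3.43  1.78 -1.51] [ 0.53  1.14  2.43  3.71  1.94 -1.34]
0 30 [-0.53  1.03  2.36  2.08  1.69 -1.79] [-1.23  1.21  2.45  1.42  1.48 -2.09]
0 45 [-0.65  0.95  2.27  1.71  1.58 -1.65] [-1.07  0.98  2.31  1.29  1.53 -1.72]
0 60 [-0.65  0.91  2.13  1.45  1.58 -1.47] [-0.94  0.91  2.13  1.16  1.61 -1.48]
0 75 [-0.6   0.91  1.98  1.24  1.66 -1.33] [-0.81  0.91  1.93  1.04  1.73 -1.31]
0 90 [-0.52  0.93  1.81  1.08  1.77 -1.22] [-0.68  0.96  1.72  0.94  1.86 -1.2 ]
5 -40 None None
5 -20 [ 0.64  0.84  2.23  4.13  1.44 -1.63] None
5 0 [ 0.28  0.92  2.39  3.42  1.64 -1.53] None
5 30 [-0.52  0.93  2.4   2.1   1.58 -1.74] None
5 45 [-0.64  0.86  2.3   1.72  1.49 -1.6 ] [-1.06  0.86  2.37  1.3   1.46 -1.65]
5 60 [-0.65  0.83  2.16  1.44  1.5  -1.42] [-
[... 841 characters left out ...]
2.36  1.72  1.29 -1.46] [-1.01  0.58  2.45  1.32  1.34 -1.46]
15 60 [-0.62  0.67  2.22  1.41  1.34 -1.31] [-0.9   0.59  2.25  1.14  1.43 -1.28]
15 75 [-0.58  0.7   2.06  1.18  1.44 -1.2 ] [-0.78  0.65  2.03  0.99  1.55 -1.17]
15 90 [-0.51  0.75  1.89  1.01  1.57 -1.13] [-0.66  0.73  1.82  0.88  1.69 -1.11]
20 -40 None None
20 -20 [ 0.59  0.58  2.3   4.18  1.08 -1.81] None
20 0 None None
20 30 None None
20 45 [-0.58  0.57  2.38  1.71  1.19 -1.37] None
20 60 [-0.59  0.59  2.24  1.39  1.26 -1.24] [-0.87  0.48  2.27  1.12  1.38 -1.19]
20 75 [-0.56  0.63  2.08  1.16  1.37 -1.15] [-0.76  0.56  2.06  0.98  1.5  -1.11]
20 90 [-0.49  0.69  1.91  0.98  1.51 -1.1 ] [-0.65  0.65  1.85  0.85  1.64 -1.07]
```

The full box is back on the pan's centre. Now I'll plan the cup's side grasp and the pour.

```bash
cat >> h.py <<'E'
def Rt(yaw,pitch,roll=0):
    """tool forward at yaw, pitched down, camera side up, then rolled about its own axis"""
    a,b=np.radians([yaw,pitch]);z=np.array([np.cos(a)*np.cos(b),np.sin(a)*np.cos(b),-np.sin(b)]);y=-np.array([-np.sin(a),np.cos(a),0])
    R=np.stack([np.cross(y,z),y,z],1); return R@cv2.Rodrigues(np.array([0,0,np.radians(roll)]))[0]
P0,H=20,54            # grasp pitch, height of the grasp on the cup
TUB=np.array([423,337.])
def pour_pose(yaw,pp,phi,extra=0):
    R=Rt(yaw,pp,phi); c=R@(Rt(yaw,P0).T@[0,0,1]); t=np.degrees(np.arccos(c[2]))
    s,co=np.sin(np.radians(t)),c[2]
    mz=73+max(85*co+22*s,34*s)+15*min(1,max(0,1-(t-90)/40))+extra
    g=np.array([*TUB,mz])-(85-H)*c
    return g-6*R[:,2],R,t
E
python3 - <<'E'
from h import *
for yaw in (60,75,90):
  R=Rt(yaw,P0);g=np.array([452,134.8,4+H])
  L=[g-110*R[:,2],g-6*R[:,2],g-6*R[:,2]+[0,0,130]]
  print(yaw,[None if (q:=ctrl.solve_ik(p,R)) is None else np.round(q,2).tolist() for p in L])
  for pp in (10,15):
    for phi in (0,40,80,100,120,145,160):
      p,Rr,t=pour_pose(yaw,pp,phi);q=ctrl.solve_ik(p,Rr);print(pp,phi,round(t),p.round(),None if q is None else np.round(q,2))
E
```

```text
60 [[-0.9, 0.46, 2.27, 1.1, 1.39, -1.18], [-0.59, 0.58, 2.24, 1.39, 1.26, -1.23], [-0.59, 0.15, 2.29, 1.29, 1.35, -0.85]]
10 0 10 [423. 337. 146.] [ 0.01  0.43  2.35  2.01  1.22 -1.24]
10 40 40 [407. 347. 145.] [ 0.05  0.43  2.37  2.06  1.22 -0.56]
10 80 77 [400. 355. 122.] [0.08 0.51 2.36 2.11 1.25 0.06]
10 100 96 [401. 356. 124.] [0.08 0.51 2.36 2.12 1.25 0.41]
10 120 114 [405. 356. 124.] [0.08 0.51 2.35 2.11 1.24 0.77]
10 145 134 [413. 353. 120.] [0.07 0.52 2.34 2.1  1.25 1.21]
10 160 144 [419. 350. 119.] [0.06 0.53 2.33 2.09 1.25 1.47]
15 0 5 [421. 334. 145.] [ 0.02  0.34  2.36  1.96  1.11 -1.14]
15 40 38 [406. 345. 146.] [ 0.06  0.33  2.38  2.    1.09 -0.47]
15 80 76 [400. 354. 124.] [0.09 0.41 2.37 2.07 1.12 0.15]
15 100 94 [401. 356. 124.] [0.1  0.41 2.37 2.08 1.11 0.5 ]
15 120 111 [405. 357. 124.] [0.1  0.41 2.36 2.08 1.11 0.86]
15 145 131 [414. 355. 121.] [0.09 0.43 2.34 2.07 1.11 1.29]
15 160 140 [420. 352. 120.] [0.08 0.44 2.33 2.05 1.11 1.56]
75 [[-0.78, 0.55, 2.05, 0.96, 1.52, -1.11], [-0.56, 0.62, 2.08, 1.16, 1.38, -1.14], [-0.56, 0.28, 2.12, 1.12, 1.5, -0.86]]
10 0 10 
[... 1229 characters left out ...]
 342. 124.] [-0.08  0.58  2.1   1.42  1.45  0.64]
10 120 114 [398. 344. 124.] [-0.07  0.58  2.09  1.43  1.45  1.  ]
10 145 134 [406. 346. 120.] [-0.07  0.6   2.07  1.43  1.45  1.44]
10 160 144 [413. 346. 119.] [-0.06  0.61  2.05  1.43  1.45  1.71]
15 0 5 [423. 334. 145.] [-0.08  0.48  2.05  1.36  1.4  -0.96]
15 40 38 [404. 336. 146.] [-0.08  0.46  2.1   1.36  1.4  -0.28]
15 80 76 [394. 340. 124.] [-0.07  0.51  2.11  1.38  1.38  0.36]
15 100 94 [394. 343. 124.] [-0.06  0.51  2.11  1.38  1.38  0.71]
15 120 111 [398. 345. 124.] [-0.06  0.51  2.1   1.39  1.37  1.06]
15 145 131 [406. 348. 121.] [-0.05  0.53  2.08  1.4   1.37  1.5 ]
15 160 140 [413. 349. 120.] [-0.05  0.54  2.06  1.4   1.37  1.77]
```

```bash
python3 - <<'E'
from h import *
yaw=75;R=Rt(yaw,P0);g=np.array([452,134.8,4+H]);z=R[:,2]
ctrl.move_ptp(g-110*z+[0,0,150],R); ctrl.gripper_to(85,40)
ctrl.move_l(g-110*z,R,vel=150); print("hit",ctrl.move_l(g-6*z,vel=60,threshold=8),st()["eef_pos"].round(1))
im,d=optics.grab_frame("side");cv2.imwrite("pics/side3.png",im[:,:,::-1])
ctrl.gripper_to(40,40);print(st()["grip_width"],st()["t"],st()["eef_pos"].round(1))
f0=wf();ctrl.move_l(g-6*z+[0,0,25],vel=50);print((f0-wf())[2]/9.81)
im2,d=optics.grab_frame("side")
cv2.imwrite("pics/side3c.png",cv2.resize(np.hstack([im[120:290,170:340],im2[120:290,170:340]])[:,:,::-1],None,fx=2.3,fy=2.3))
print(st()["t"],st()["grip_width"])
E
```

```text
hit False [450.7 129.   60.1]
59.521176355104856 55.4417 [450.5 129.3  60.5]
0.6662546782536324
57.4417 59.133628613270105
```

View pics/side3c.png

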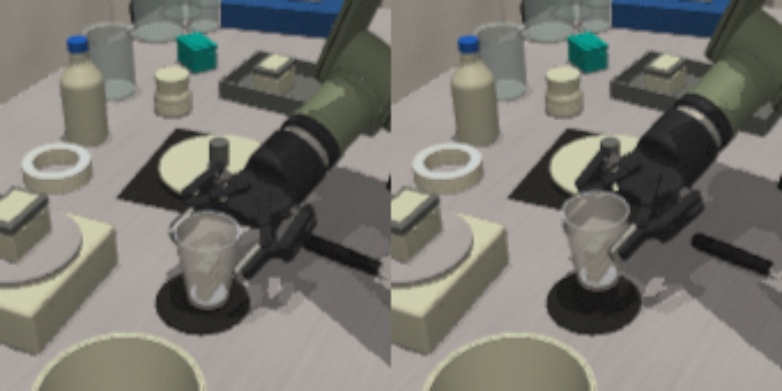

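The left half shows the open jaws around the cup. In the right half the cup is lifted upright off its mat. Now pouring.

```bash
python3 - <<'E'
from h import *
yaw=75;R=Rt(yaw,P0);g=np.array([452,134.8,4+H]);z=R[:,2]
ctrl.move_l(g-6*z+[0,0,140],vel=120)
p,Rr,t=pour_pose(yaw,15,0,40); ctrl.move_ptp(p,Rr)
for phi in (0,20,40,60,80,95,108,120,132,144):
    p,Rr,t=pour_pose(yaw,15,phi); ctrl.move_ptp(p,Rr)
ctrl.hold(0.5)
p,Rr,t=pour_pose(yaw,15,162); ctrl.move_ptp(p,Rr); ctrl.hold(0.7); print(t,st()["t"],st()["grip_width"],st()["force"].round(1))
p,Rr,t=pour_pose(yaw,15,145); ctrl.move_ptp(p,Rr);p,Rr,t=pour_pose(yaw,15,165); ctrl.move_ptp(p,Rr); ctrl.hold(.5)
im,d=optics.grab_frame("side")
cv2.imwrite("pics/side4c.png",cv2.resize(im[150:384,60:340,::-1],None,fx=2.2,fy=2.2,interpolation=cv2.INTER_CUBIC))
E
```

```text
140.78031948987544 64.5583 59.19510293801666 [-0.4 -0.4 -1.3]
```

View pics/side4c.png

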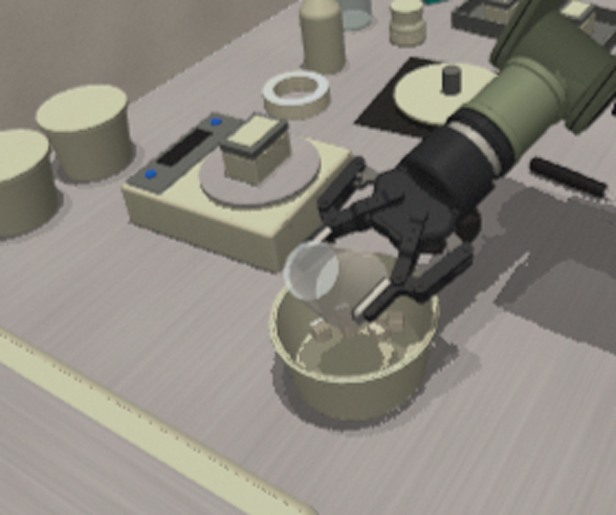

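The cup is inverted over the tub, with wax blocks lying inside the tub at about (320,330) and (395,322) and none visible outside. Next I'll stand the cup back on its mat and look into the tub.

```bash
python3 - <<'E'
from h import *
yaw=75;R=Rt(yaw,P0);z=R[:,2];g=np.array([453.5,139.5,4+H])
for phi in (144,110,80,40,0): 
    p,Rr,t=pour_pose(yaw,15,phi,15); ctrl.move_ptp(p,Rr)
p,Rr,t=pour_pose(yaw,15,0,45); ctrl.move_ptp(p,Rr)
ctrl.move_ptp(g-6*z+[0,0,130],R); ctrl.move_l(g-6*z+[0,0,14],vel=100)
print("down",ctrl.move_l(g-6*z+[0,0,-4],vel=20,threshold=2.5),st()["eef_pos"].round(1),(g-6*z).round(1))
ctrl.gripper_to(85,40); ctrl.move_l(g-120*z,vel=80); ctrl.move_l(g-120*z+[0,0,150],vel=150)
go(400,-250,350,0); print(st()["t"])
im,X=cloud("top");Z=X[...,2]
for P,c,a in blobs((Z>12)&(abs(X[...,0]-500)<200)&(X[...,1]>-190)&(X[...,1]<430),X,100):
    zt=np.percentile(P[:,2],95);print(c.round(),a,zt.round(1),[np.round(q,1) for q in cv2.minEnclosingCircle(P[:,:2].astype(np.float32))])
a=im[130:330,60:330,::-1]
cv2.imwrite("pics/crop5.png",cv2.resize(a,None,fx=2.9,fy=2.9,interpolation=cv2.INTER_CUBIC))
E
```

```text
down True [452.  134.2  60.4] [452.  134.1  60.1]
76.225
[161. 172.] 3841 111.4 [array([633.2, 214. ]), np.float64(104.5)]
[280. 200.] 2934 22.6 [array([556.3, -80.9]), np.float64(78.1)]
[101. 256.] 1587 66.8 [array([422.6, 337.3]), np.float64(73.3)]
[185. 240.] 475 90.2 [array([453.6, 140. ]), np.float64(33.6)]
[402. 313.] 8757 681.7 [array([ 361.3, -138.3]), np.float64(79.7)]
[245. 283.] 292 21.7 [array([351.6,   8.5]), np.float64(47.1)]
```

View pics/crop5.png

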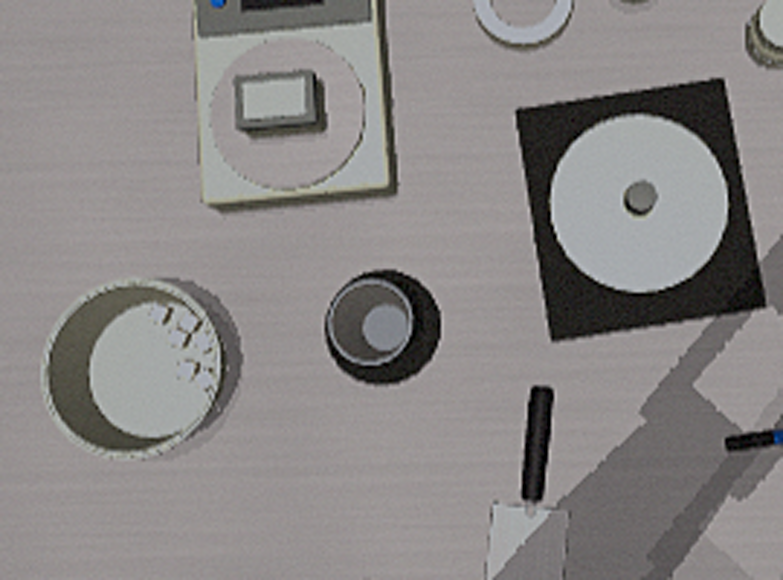

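The top view shows the cup empty on its mat at crop pixel (385,325), about five or six blocks inside the tub round (190,340), no wax on the bench, and the box centred on the pan. The lid goes back on now.

```bash
python3 - <<'E'
from h import *
lx,ly=556.2,-81.2; x,y=423.2,337
go(lx,ly,200,0); ctrl.gripper_to(60,60); ctrl.move_l(np.array([lx,ly,50.]),vel=120); ctrl.gripper_to(10,60); print(st()["grip_width"])
ctrl.move_l(np.array([lx,ly,260.]),vel=150)
go(x,y,260,0); ctrl.move_l(np.array([x,y,118.]),vel=120)
print(ctrl.move_l(np.array([x,y,98.]),vel=20,threshold=3),st()["eef_pos"].round(1)); ctrl.gripper_to(60,60)
ctrl.move_l(np.array([x,y,220.]),vel=120); go(400,-250,350,0); print(st()["t"])
im,X=cloud("top");Z=X[...,2]
for P,c,a in blobs((Z>12)&(abs(X[...,0]-500)<250)&(X[...,1]>-460)&(X[...,1]<430),X,100):
    zt=np.percentile(P[:,2],95);print(c.round(),a,zt.round(1),[np.round(q,1) for q in cv2.minEnclosingCircle(P[:,:2].astype(np.float32))])
k=(abs(X[...,0]-423)<85)&(abs(X[...,1]-337)<85)&(Z>62)&(Z<82);P=X[k]
A=np.c_[P[:,:2]-P[:,:2].mean(0),np.ones(len(P))];print("lid plane",np.linalg.lstsq(A,P[:,2],rcond=None)[0])
cv2.imwrite("pics/top6.png",cv2.resize(im[:,:,::-1],(800,600),interpolation=cv2.INTER_CUBIC))
im,d=optics.grab_frame("side");cv2.imwrite("pics/side6.png",cv2.resize(im[80:,:,::-1],None,fx=1.55,fy=1.55,interpolation=cv2.INTER_CUBIC))
E
```

```text
24.351695270081965
True [423.  336.9 102.8]
88.4833
[279. 122.] 253 103.8 [array([749.7, -83.5]), np.float64(22.0)]
[385. 127.] 292 49.0 [array([ 742.1, -358.4]), np.float64(28.9)]
[160. 162.] 5119 110.7 [array([659.8, 216.5]), np.float64(124.4)]
[240. 137.] 321 28.9 [array([742.2,  16.1]), np.float64(44.7)]
[329. 140.] 465 63.4 [array([ 703.2, -209.8]), np.float64(28.0)]
[437. 288.] 21018 683.3 [array([ 472.6, -244.3]), np.float64(244.1)]
[381. 180.] 556 53.3 [array([ 596.8, -334.6]), np.float64(36.8)]
[104. 256.] 3546 74.2 [array([424.5, 337. ]), np.float64(78.4)]
[185. 240.] 473 90.7 [array([453.4, 139.8]), np.float64(33.8)]
[245. 283.] 298 21.7 [array([351.6,   9.4]), np.float64(47.3)]
lid plane [-5.84405897e-04 -1.37911690e-03  7.00998038e+01]
```

View pics/side6.png

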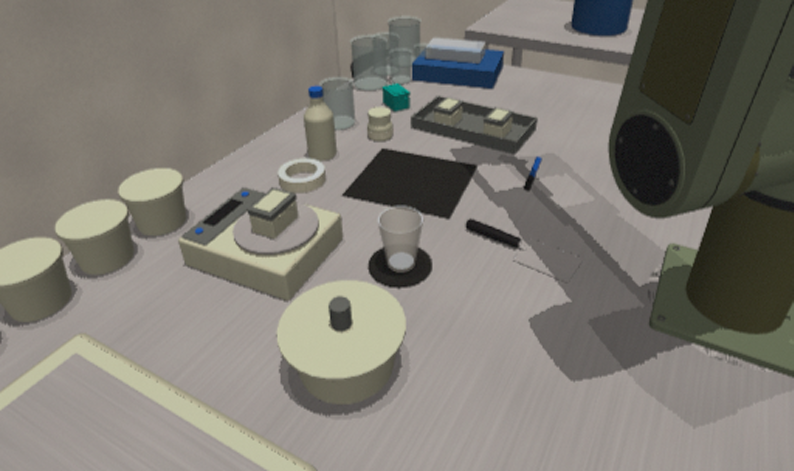

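View pics/top6.png

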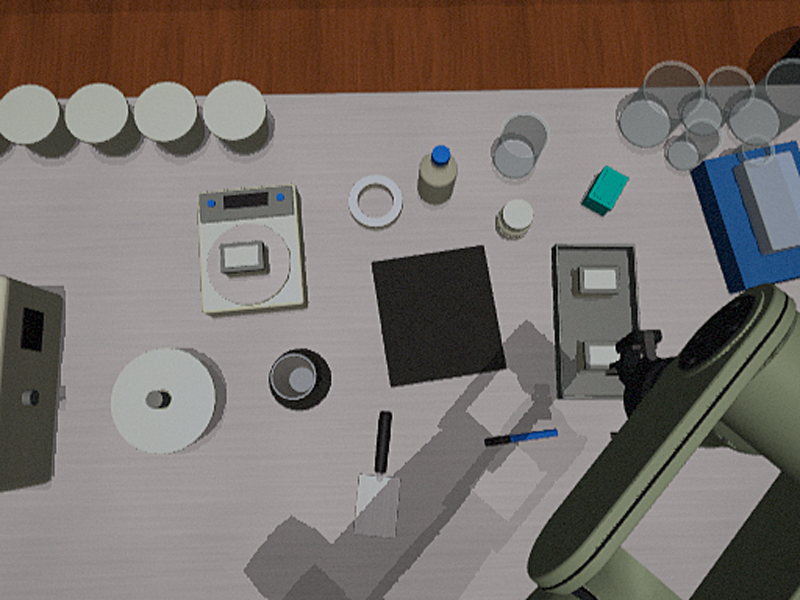

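Both views show the finished state. The lid is flat on the tub at (163,400), the full box is on the pan at (243,257) and the two empties stand in the tray at (600,279) and (600,355). The empty cup is on its mat at (300,379), the bystanders haven't moved, and I see no stray wax. I'm handing the job in.

```bash
python3 -c "
from h import *
ctrl.finish_job()"
```

```text
the job is handed in; nothing more can be done
```

The job is done and handed in at about 88 s.

- **Boxes:** Three boxes were present. I lifted each in turn and read 0.05, 0.59 and 0.12 kg. The 0.59 kg one stands on the balance pan and the two empties stand upright in the tray.
- **Full box knocked:** While I was moving the lid, the full box was knocked about 45 mm towards the edge of the pan. I put it back on the centre before pouring; the check right after put it within 1 mm, and the last picture still shows it well inside the pan.
- **Wax and cup:** All the wax was tipped into the tub after the full box was on the balance. The empty cup stands upright, within about 2 mm of the mat's centre as I measured it.
- **Lid:** It is back on the tub, centred to about 2 mm, with its disc level at the expected height of 70 mm.

**Last checks:** The final top and side views showed the bystanders and look-alikes in place and no wax outside the tub. The blocks overlapped in the picture, so I could not count them exactly (about five or six). I relied on the cup being empty and the bench being clear. The force readings were rough: the lid read 0.65 kg against its stated 0.12 kg, and the filled cup also read about 0.67 kg on the same kind of measurement. The gap between the full and empty boxes was still clear.

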